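# Set a tea tray and scoop on a sloped display stand

## Task

Take the empty top tray off the stack and set it face up on the sloped wooden stand, centred and square, eased down gently until its edge rests against the bottom lip, and let go of it. Then lay the wooden scoop in the tray, handle pointing up the slope, with its cup end down against the tray's lower wall, and let go. Leave the whisk on its rest, the caddy and the yellow bowl where they stand.

Things in the scene. Friction and masses are not known exactly. Their poses are not given: they have to be found in the camera images.
- deck: Sloped board of the light wooden stand (fixed), 160 mm wide, 10 mm thick, rising at 35 degrees, cork-faced: things do not slide down by themselves. Origin: on its upper face, mid-width, at the lowest place the bottom lip can be set to, 30 mm above the shelf; x points up the slope (board runs 144 mm that way), y along the lip, z out of the slope. A tray on it has its centre 11 mm out of the slope.
- rail: The two brass side rails of the board (same origin and axes as deck) with the bottom lip they carry: a wooden strip across the board, 168 mm long, 8 mm thick, 10 mm high. The lip is clamped with its inner (uphill) face somewhere 0 to 30 mm uphill of the origin; where is not reported, so find it by touch or sight. A seated tray's centre is 60 mm uphill of that face. Do not ram it (over 40 N).
- tray_center (a point): Centre, half-way up, of the loose top tray of the three-high stack: white melamine, empty, about 0.22 kg, 120 mm (x) by 180 mm (y) by 22 mm high (z), upright walls 5 mm thick, floor 4 mm thick, same either way round. Pinch a long wall at its middle from above, one finger inside the tray, one outside (the wall's mid-line is 57.5 mm along x from here).
- tray: The same loose tray; origin at the centre of its underside, same axes. Its underside starts 44 mm above the shelf, on two like trays fixed to the shelf, whose outline may differ from its own by 2 mm and 2.5 degrees.
- scoop_grip (a point): Grip point, half-way up (6 mm above the underside), on the handle of the wooden tea scoop (about 30 g, 88 mm long) lying on the shelf. Handle 12 mm wide (y), 12 mm high, its free end 37 mm along +x from here. At the -x end a round open cup, 30 mm across, 14 mm high, begins 21 mm from here and ends 51 mm from here.
- scoop_nose (a point): Outermost point of the scoop's cup end, 7 mm above its underside. Axes as for scoop_grip (+x from cup to handle end).
- scoop: The same scoop; origin on its underside, 8 mm along -x from the grip point, same axes.
- whisk: Bystander: bamboo whisk standing on a white ceramic rest, one piece, 52 mm across, 125 mm high; origin under its centre.
- caddy: Bystander: round steel tea caddy, 69 mm across, 87 mm high; origin under its centre.
- bowl: Bystander: shallow yellow-glazed bowl, 110 mm across, 45 mm high; origin under its centre.
Not all that is in view belongs to the job. What is meant by the scoop is not purple or white, and is the smaller of those in its own colour.

How it is judged (in metres and radians):
On the way:
1. the tray rests on the slope against the bottom lip, centred and square, let go (x of tray_center in the frame of deck between 0.056 and 0.095 m and y of tray_center in the frame of deck between -0.02 and 0.02 m and z of tray_center in the frame of deck between 0.007 and 0.015 m and angle between tray's own z axis and vertical below 1 rad and angle between the y axis of tray and the y axis of deck, either way round below 0.07 rad and angle between the z axis of tray and the z axis of deck, either way round below 0.07 rad and contact force between tray and rail above 0.1 N and contact force between tray and the fingers below 0.05 N), for 0.3 s.
At the end, for the whole second after the job is handed in: Tray flat on the slope and square to the lip (4 deg), centred within 20 mm, touching the lip. Scoop on the tray's floor, within 17 deg of straight up the slope, cup end down, within 4.5 mm of the tray's lower wall. Both released, at rest (all of step 1 and angle between scoop's own x axis and vertical below 1.25 rad and (x of scoop_nose in the frame of tray above 0.0505 m or x of scoop_nose in the frame of tray below -0.0505 m) and x of scoop_nose in the frame of tray between -0.06 and 0.06 m and z of scoop_grip in the frame of deck between 0.006 and 0.016 m and y of scoop_grip in the frame of tray between -0.075 and 0.075 m and angle between the x axis of scoop and the x axis of deck, either way round below 0.3 rad and contact force between scoop and tray above 0.02 N and contact force between scoop and the fingers below 0.05 N and linear speed of each of tray, scoop below 0.02 m/s).
It fails at once if the whisk on its rest was moved by more than 20 mm or tipped (distance of whisk from where it was at the start of the episode above 0.02 m or angle between whisk's own z axis and vertical above 0.3 rad).
It fails at once if the steel caddy was moved by more than 20 mm or tipped (distance of caddy from where it was at the start of the episode above 0.02 m or angle between caddy's own z axis and vertical above 0.3 rad).
It fails at once if the yellow bowl was moved by more than 20 mm or tipped (distance of bowl from where it was at the start of the episode above 0.02 m or angle between bowl's own z axis and vertical above 0.3 rad).
It fails at once if the tray was rammed against the lip (over 40 N) (contact force between tray and rail above 40 N).
It also fails if it takes over 69 s, if anything falls off the work surface, if the arm or the gripper's body presses on something with over 40 N, if the wrist force passes 120 N, or if a joint passes its speed limit or range.

## Robot

A 6-joint arm with a two-finger parallel gripper is mounted at the origin on the work surface. World frame = base frame: x ahead of the robot, y to its left, z up, the work surface at z = 0. Lengths are in mm, angles in rad, forces in N, time in s.
With the tool pointing down it reaches from about 275 to 1000 mm from the base axis. Payload 8.4 kg.
Tool frame: the origin (TCP) lies at the very end of the fingers, on their centre line; the grasp point (between the pads) lies 19 mm behind it; z points along the fingers, y is the direction in which the jaws open and shut (so a half turn about z gives the same grasp; the last joint's range is limited). The gripper opens to 85 mm and grips with 20 to 120 N. Pads are 22 mm wide; open, the fingers measure 114 mm over their backs; the gripper's body (76 mm by 85 mm) begins 54 mm behind the grasp point. The pads swing forward as they close: fully open they stand 13 mm farther back than shut.
Start: joints at [-1.277, 0.353, 1.633, -0, 1.155, -0.002], TCP at [182.189, -597.859, 231.281] pointing down, gripper open.
Joint ranges: [-2.63, 2.63], [-0.92, 2.1], [0.06, 2.66], [-1.3, 4.44], [0, 2.69], [-3.02, 3.02]. Speed limits (rad/s): [2.22, 2.22, 2.79, 3.14, 3.14, 3.14].

## Interface

Orientations are given as [roll, pitch, yaw] about the fixed x, y, z axes, in that order (R = Rz(yaw) Ry(pitch) Rx(roll)).
In Python, from rig import sense, grab_frame, get_calibration, sign_off, boxes_of, trace gives the robot as it stands.
- The arm moves only by the tool servo_tool, never from a script. Its argument "rows" is a list of rows, each a list of 3 entries, a list of its own where there are three numbers: the finger opening in mm, from 0 to 85.4, then the shift along the tool's x, y, z in mm, then the turn, a rotation vector about the tool's x, y, z in degrees. A call has 1 to 8 rows; each row shifts and turns the commanded pose from where the row before left it, along the tool's axes as they then stand; what a row does not reach is not made up. A row lasts 1/8 s, in which the tool goes at most 62.5 mm and 10.7 degrees, less where a joint would pass 70% of its speed; a pose out of reach is approached as far as the arm can. A call is refused whole if a number of a shift passes 62.5 or a number of a turn 10.7, either way. A call with a gripper value outside its range is refused whole. The fingers move at their own pace and stop on an object; "force" is the grip in N (left out, the last holds). Time passes only in rows, so rows that do not move let the fingers close. It gives the time, the measured TCP pose, the force and the opening at its end, in the units of the state.
- sense(): the state, without advancing time (a new reading comes with each control period).
- grab_frame(name): name is "scene" or "top" or "wrist"; returns the picture (400x640x3 uint8, blue, green, red); there is no depth.
- get_calibration(name): a dict with "intrinsics" (3x3 intrinsics, pixels), "world_to_cam" (4x4, takes a point from world to camera coordinates). Camera axes: x right, y down, z forward; pixel columns grow to the right and rows downward; lengths in mm; the calibration is good to about 2 mm. A picture is of the moment at which its call begins: read the wrist's pose just before it. get_calibration takes no time and is no camera call; for the wrist camera it gives the pose at the moment of the call.
- sign_off(): hands the job in, once; it reports no verdict.
Trained networks look in the newest picture that a camera, given by its name, has taken for a name from the list of things; names that differ only in an ending like _2 or _b are one class to them, and where a whole thing is asked for, a point or a joint stands for the part that bears it (a point fixed in the world has none). Each returns a list of dicts, best first, with "conf" (0 to 1); they miss things now and then, are a little off and sometimes report something else, mostly with a low value. They report only what shows in the picture. A call takes as long as a camera call. They do not tell look-alikes from the thing itself.
- boxes_of(camera, thing): "centre" ([x, y, z] in mm, in the coordinates of the camera as it stood for that picture, good to about 4 mm: the middle of the surface that is visible of it).
- trace(camera, thing): "mask" (400x640 bool, what is visible of it).
The state is a dict: "clock": time; "qpos": joint angles; "qvel": joint speeds; "joint_efforts": joint torques, N m; "eef_pos": TCP position; "tcp_rot": TCP orientation; "contact_force": force on the tool from outside, world axes, zero at the start; "wrist_torque": the same for the moment, N m; "opening": opening from 0.0 (shut) to 1.0 (fully open).
Only numpy, scipy, OpenCV 4.12 (cv2) and the standard library are available. Lean on these libraries where they do the work, as an engineer would, in place of code of your own. Each camera call takes 0.05 s, during which the arm holds its last target. There are 200 camera calls.

## Working session

There is one attempt and no reset: what is moved stays moved. The work goes in short steps, Python scripts to look and compute and a tool call to move; the robot and the scene stay as the last step left them, time stands still between calls to the robot, and variables do not carry over. Pictures are saved under pics/ and viewed, about 8 in all and at most 12, crops included, and the job is handed in when it is done.

Besides the shell and the picture viewer there is one more tool, called after "Emit:" in YAML: its name, and indented under it one key for each argument. servo_tool: Moves the arm, as the interface text tells. Its arguments: {"type":"object","properties":{"rows":{"type":"array","items":{"type":"array"}},"force":{"type":"number"}},"required":["rows"]}

```bash
mkdir -p pics; cat > h.py <<'E'
import numpy as np, cv2
from rig import *
from scipy.spatial.transform import Rotation as R
def cam(n):
    c=get_calibration(n); return np.array(c["intrinsics"]),np.array(c["world_to_cam"])
def c2w(n,p):
    K,T=cam(n); return np.linalg.inv(T)@np.append(p,1)
def ray(n,uv,z,KT=None):
    K,T=KT or cam(n); Ti=np.linalg.inv(T)
    d=Ti[:3,:3]@np.linalg.solve(K,[uv[0],uv[1],1.]); o=Ti[:3,3]
    return o+d*(z-o[2])/d[2]
def proj(n,P):
    K,T=cam(n); q=K@(T@np.append(P,1))[:3]; return q[:2]/q[2]
E
python3 - <<'E'
from h import *
np.set_printoptions(precision=1,suppress=True)
s=sense(); print(s)
for n in ("scene","top"):
    im=grab_frame(n); cv2.imwrite(f"pics/{n}0.png",im)
    K,T=cam(n); print(n,K[0,0],np.linalg.inv(T)[:3])
    for t in ("tray","scoop","deck","rail","whisk","caddy","bowl"):
        for b in boxes_of(n,t): print(n,t,round(b["conf"],2),c2w(n,b["centre"])[:3])
E
```

```text
{'clock': 0.0, 'qpos': array([-1.3,  0.4,  1.6, -0. ,  1.2, -0. ]), 'qvel': array([ 0.,  0.,  0.,  0., -0., -0.]), 'joint_efforts': array([ -0. , -60.5, -34.2,  -0. ,   0. ,  -0. ]), 'eef_pos': array([ 182. , -597.4,  230.5]), 'tcp_rot': array([-3.1,  0. ,  0.3]), 'contact_force': array([-0.7,  0.7, -0.2]), 'wrist_torque': array([-0. , -0. ,  0.1]), 'opening': 1.0034047513633824}
scene 475.4628840962653 [[   0.8    0.4   -0.5 1079.8]
 [   0.6   -0.5    0.6 -656.2]
 [  -0.    -0.7   -0.7  776.5]]
scene tray 0.8 [ 497.4 -246.6   50.3]
scene tray 0.48 [540.1 -11.5  12.6]
scene scoop 0.84 [386.9 169.6  17. ]
scene scoop 0.67 [635.1  72.6  17.2]
scene scoop 0.61 [ 704.3 -196.5    9.7]
scene scoop 0.53 [539.5 -11.7  14.4]
scene deck 0.74 [554.6 245.1  71.3]
scene rail 0.61 [495.8 249.3  42.8]
scene whisk 0.65 [759.  131.3  67.7]
scene caddy 0.64 [741.3 -75.2  77.1]
scene bowl 0.73 [372.8  10.3  27.9]
top 449.9524619185452 [[ -0.   -1.    0.1 497.1]
 [ -1.    0.   -0.   20.3]
 [  0.   -0.1  -1.  895.2]]
top tray 0.68 [ 496.7 -245.2   49.1]
top scoop 0.92 [ 707.4 -191.8   14.1]
top scoop 0.79 [630.5  73.8  13.6]
top scoop 0.7 [533.1  -9.4   9.1]
top scoop 0.65 [381.7 173.3  14.8]
top deck 0.63 [554.1 262.5  69.6]
top deck 0.16 [ 499.8 -246.5   46. ]
top rail 0.89 [500.9 273.3  44.9]
top whisk 0.36 [556.2 260.6  70.3]
top caddy 0.69 [735.  -53.4  82.5]
top bowl 0.74 [382.7  -2.8  20.9]
```

```bash
ls
```

```text
h.py
pics
```

View pics/scene0.png

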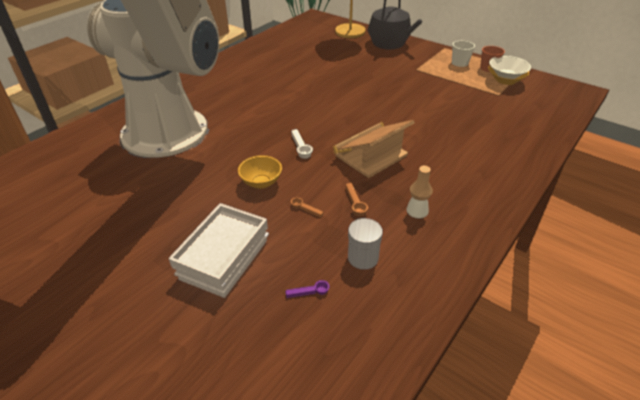

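View pics/top0.png

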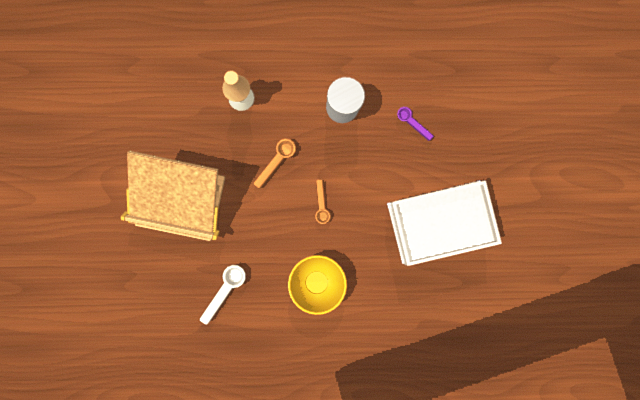

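Scene: the bowl, the three-tray stack and the stand (lip on the robot side) are all clear. The right scoop is the small orange one at top pixel (321,203), with its cup toward the robot. The larger orange, white and purple scoops are decoys. I'll measure from the masks and crops.

```bash
python3 - <<'E'
from h import *
np.set_printoptions(precision=4,suppress=True)
s=sense(); print(s["tcp_rot"],s["eef_pos"])
im=grab_frame("top")
def rect(m,z):
    pts=np.argwhere(m)[:,::-1].astype(float); KT=cam("top")
    w=np.array([ray("top",p,z,KT)[:2] for p in pts]).astype(np.float32)
    return cv2.minAreaRect(w)
for t,z in (("tray",66),("scoop",10),("deck",70)):
    for b in trace("top",t): print(t,b["conf"],b["mask"].sum(),rect(b["mask"],z))
K,T=cam("wrist"); Tw=np.eye(4); Tw[:3,:3]=R.from_euler("xyz",s["tcp_rot"]).as_matrix(); Tw[:3,3]=s["eef_pos"]
print("cam in tool",T@Tw, K)
a=cv2.resize(im[140:250,110:230],None,fx=4,fy=4,interpolation=cv2.INTER_CUBIC)
b=cv2.resize(im[170:280,380:510],None,fx=3,fy=3,interpolation=cv2.INTER_CUBIC)
cv2.imwrite("pics/deckc.png",a)
E
```

```text
[3.1416 0.     0.2958] [ 182.2058 -597.862   231.3105]
tray 0.78 6498 ((499.9302673339844, -238.6001739501953), (124.1396255493164, 185.4242401123047), 12.82784652709961)
scoop 0.93 830 ((369.3682556152344, 188.5063018798828), (41.99188995361328, 124.88285827636719), 48.231689453125)
scoop 0.73 576 ((618.9640502929688, 78.87891387939453), (35.33863830566406, 111.76634216308594), 59.425636291503906)
scoop 0.69 417 ((700.8172607421875, -203.15081787109375), (87.77125549316406, 29.976154327392578), 51.46339797973633)
scoop 0.6 295 ((544.6492309570312, -12.906074523925781), (23.620880126953125, 80.92538452148438), 89.23670959472656)
deck 0.69 6487 ((556.1364135742188, 263.0490417480469), (194.8285369873047, 130.4686737060547), 77.85624694824219)
cam in tool [[  0.0005   1.       0.0003   0.1087]
 [ -0.9554   0.0006  -0.2954  30.2425]
 [ -0.2954  -0.0002   0.9554 158.9908]
 [  0.       0.       0.       1.    ]] [[301.3775   0.     308.5235]
 [  0.     301.3775 200.6797]
 [  0.       0.       1.    ]]
```

View pics/deckc.png

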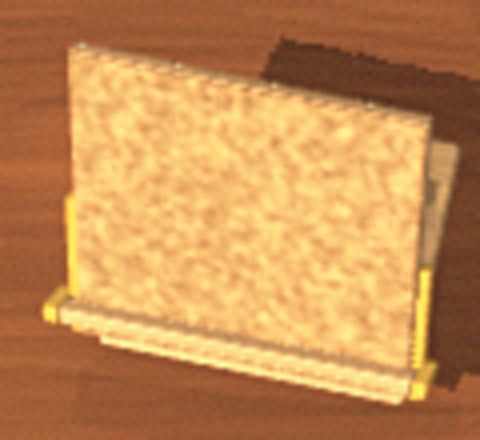

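Crop of the deck: the board's top corners are at (75,45) and (430,117) in the 4x crop. The lip's uphill edge runs from about (75,303) to (412,372). I'll fit the deck pose from these.

```bash
python3 - <<'E'
from h import *
from scipy.optimize import least_squares
np.set_printoptions(precision=2,suppress=True)
px=lambda p:np.array([110+(p[0]+.5)/4-.5,140+(p[1]+.5)/4-.5])
A,B=[ray("top",px(p),112.6)[:2] for p in((75,45),(430,117))]
print(A,B,np.linalg.norm(A-B))
c,s=np.cos(np.radians(35)),np.sin(np.radians(35))
def W(o,yaw,d):
    l=R.from_euler("z",yaw).as_matrix()@R.from_euler("y",-35,degrees=True).as_matrix()
    return l@np.array(d,float)+[o[0],o[1],30]
obs=[((75,45),(144,80,0)),((430,117),(144,-80,0))]
lip=[(75,303),(412,372)]
def f(p):
    r=[]
    for q,d in obs: r+=list(proj("top",W(p[:2],p[2],d))-px(q))
    for q,y in zip(lip,(p[4],p[5])): r+=list(proj("top",W(p[:2],p[2],(p[3],y,10)))-px(q))
    return r
r=least_squares(f,[510,255,0,15,80,-80]); print(r.x,np.degrees(r.x[2]),r.fun)
for d in((0,80,0),(0,-80,0),(r.x[3]-8,84,10),(r.x[3]-8,-84,10),(-8,80,0)): print(d,(proj("top",W(r.x[:2],r.x[2],d))-[110,140])*4)
E
```

```text
[630.56 326.44] [597.79 172.96] 156.93207077647088
[498.87 274.53  -0.21  12.97  78.93 -81.34] -12.156827972945644 [-0.85 -0.26  0.85  0.25 -0.01  0.07  0.01 -0.07]
(0, 80, 0) [ 81.78 312.15]
(0, -80, 0) [412.33 379.28]
(np.float64(4.969678016763904), 84, 10) [ 63.45 313.52]
(np.float64(4.969678016763904), -84, 10) [415.12 384.92]
(-8, 80, 0) [ 82.37 325.77]
```

```bash
cat >> h.py <<'E'
def plan(p,rot,n=None):
    """rows (shift, turn deg in tool axes) from current pose to p, R.from_euler xyz rot(deg)"""
    s=sense(); Rc=R.from_euler("xyz",s["tcp_rot"]); pc=np.array(s["eef_pos"]); Rg=R.from_euler("xyz",rot,degrees=True) if not isinstance(rot,R) else rot
    rv=(Rc.inv()*Rg).as_rotvec(degrees=True); d=np.array(p)-pc
    n=n or int(max(1,np.ceil(np.abs(rv).max()/10.5),np.ceil(np.linalg.norm(d)/60)))
    for i in range(n):
        Ri=Rc*R.from_rotvec(rv*i/n,degrees=True)
        print(np.round(Ri.inv().apply(d/n),1).tolist(),np.round(rv/n,2).tolist())
E
python3 -c "
from h import *
plan([510,-245,250],[180,0,102.8])"
```

```text
[46.3, -26.9, -2.1] [0.0, 0.0, -9.54]
[50.1, -18.8, -2.1] [0.0, 0.0, -9.54]
[52.5, -10.3, -2.1] [0.0, 0.0, -9.54]
[53.5, -1.4, -2.1] [0.0, 0.0, -9.54]
[53.0, 7.4, -2.1] [0.0, 0.0, -9.54]
[51.0, 16.1, -2.1] [0.0, 0.0, -9.54]
[47.7, 24.4, -2.1] [0.0, 0.0, -9.54]
[43.0, 31.9, -2.1] [0.0, 0.0, -9.54]
[37.1, 38.6, -2.1] [0.0, 0.0, -9.54]
```

Emit:
servo_tool:
  rows:
    - [50, [46, -27, -2], [0, 0, -9.5]]
    - [50, [50, -19, -2], [0, 0, -9.5]]
    - [50, [52.5, -10, -2], [0, 0, -9.5]]
    - [50, [53.5, -1.5, -2], [0, 0, -9.5]]
    - [50, [53, 7.5, -2], [0, 0, -9.5]]
    - [50, [51, 16, -2], [0, 0, -9.5]]
    - [50, [47.5, 24.5, -2], [0, 0, -9.5]]
    - [50, [43, 32, -2], [0, 0, -9.5]]
  force: 60

```text
clock: 2.0
eef_pos: [475.2, -283.8, 247.6]
tcp_rot: [3.141, 0.0, 1.628]
contact_force: [-0.0, -0.2, -0.1]
opening: 0.588
```

Emit:
servo_tool:
  rows:
    - [50, [37, 38.5, -2], [0, 0, -10]]
    - [50, [0, 0, 0], [0, 0, 0]]
    - [50, [0, 0, 0], [0, 0, 0]]
    - [50, [0, 0, 0], [0, 0, 0]]

```text
clock: 2.5
eef_pos: [509.9, -247.0, 249.2]
tcp_rot: [-3.141, 0.0, 1.795]
contact_force: [-0.2, -0.1, 0.2]
opening: 0.585
```

```bash
python3 - <<'E'
from h import *
np.set_printoptions(precision=3,suppress=True)
s=sense(); print(s["clock"],s["eef_pos"],s["tcp_rot"],s["qpos"],s["contact_force"])
im=grab_frame("wrist"); cv2.imwrite("pics/w1.png",im); 
K,T=cam("wrist"); np.savez("w1.npz",K=K,T=T)
for d in ([500,-239,66],[556,-226,66]): print(proj("wrist",d))
cv2.imwrite("pics/w1.png",im)
E
```

```text
2.5 [ 509.913 -246.999  249.241] [-3.141  0.     1.795] [-0.454  0.246  1.741 -0.     1.155 -0.678] [-0.174 -0.081  0.176]
[300.989 169.984]
[353.34  169.798]
```

View pics/w1.png

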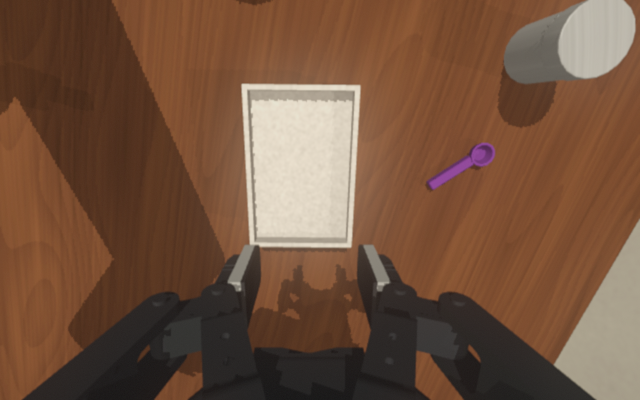

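The wrist view shows the top tray's outer rim corners at (242,85), (360,85), (352,247) and (250,247).

```bash
python3 - <<'E'
from h import *
np.set_printoptions(precision=2,suppress=True)
C=np.array([ray("wrist",p,66)[:2] for p in((242,85),(360,85),(352,247),(250,247))])
print(C, [np.linalg.norm(C[i]-C[i-1]) for i in range(4)])
r=cv2.minAreaRect(C.astype(np.float32)); ctr=C.mean(0)
for a,b in((0,3),(1,2)): v=C[a]-C[b]; print("x-axis yaw",np.degrees(np.arctan2(-v[0],v[1])))
for a,b in((1,0),(2,3)): v=C[a]-C[b]; print("yaw",np.degrees(np.arctan2(v[1],v[0])))
print(ctr)
yaw=np.radians(12.8); g=ctr+57.5*np.array([np.cos(yaw),np.sin(yaw)]); print("grip",g)
plan([*g,110],[180,0,102.8]); 
E
```

```text
[[ 422.94 -167.  ]
 [ 539.46 -140.41]
 [ 579.16 -316.25]
 [ 460.89 -343.27]] [np.float64(180.31334574057777), np.float64(119.52107233864628), np.float64(180.27116725933763), np.float64(121.31606740772177)]
x-axis yaw 12.15104771039164
x-axis yaw 12.721404468259157
yaw 12.856530203562622
yaw 12.870231836116982
[ 500.61 -241.73]
grip [ 556.68 -228.99]
[2.4, 16.6, 46.4] [-0.01, -0.0, 0.01]
[2.4, 16.5, 46.4] [-0.01, -0.0, 0.01]
[2.4, 16.5, 46.4] [-0.01, -0.0, 0.01]
```

Emit:
servo_tool:
  rows:
    - [50, [3, 16.5, 46.5], [0, 0, 0]]
    - [50, [2, 16.5, 46.5], [0, 0, 0]]
    - [45, [2, 16.5, 46.5], [0, 0, 0]]
    - [40, [0, 0, 30], [0, 0, 0]]
    - [40, [0, 0, 15], [0, 0, 0]]
    - [40, [0, 0, 10], [0, 0, 0]]
    - [40, [0, 0, 4], [0, 0, 0]]
    - [40, [0, 0, 0], [0, 0, 0]]

```text
clock: 3.55
eef_pos: [557.6, -228.6, 51.5]
tcp_rot: [3.141, 0.001, 1.796]
contact_force: [0.2, -0.1, 0.5]
opening: 0.467
```

Emit:
servo_tool:
  rows:
    - [0, [0, 0, 0], [0, 0, 0]]
    - [0, [0, 0, 0], [0, 0, 0]]
    - [0, [0, 0, 0], [0, 0, 0]]
    - [0, [0, 0, 0], [0, 0, 0]]
    - [0, [0, 0, 0], [0, 0, 0]]
    - [0, [0, 0, 0], [0, 0, 0]]

```text
clock: 4.3
eef_pos: [557.7, -228.4, 51.5]
tcp_rot: [3.141, 0.0, 1.797]
contact_force: [-1.8, 1.0, 6.7]
opening: 0.036
```

Emit:
servo_tool:
  rows:
    - [0, [0, 0, 0], [0, 0, 0]]
    - [0, [0, 0, -3], [0, 0, 0]]
    - [0, [0, 0, -5], [0, 0, 0]]
    - [0, [0, 0, -10], [0, 0, 0]]
    - [0, [0, 0, -20], [0, 0, 0]]
    - [0, [0, 0, -30], [0, 0, 0]]
    - [0, [0, 0, 0], [0, 0, 0]]
    - [0, [0, 0, 0], [0, 0, 0]]

```text
clock: 5.3
eef_pos: [557.0, -228.1, 118.5]
tcp_rot: [-3.141, -0.0, 1.797]
contact_force: [-0.5, -0.1, -2.3]
opening: 0.037
```

```bash
python3 - <<'E'
from h import *
np.set_printoptions(precision=3,suppress=True)
s=sense(); print(s)
a=grab_frame("wrist"); b=grab_frame("scene")
cv2.imwrite("pics/lift.png",np.vstack([cv2.resize(a,(480,300)),cv2.resize(b[150:330,120:408],(480,300),interpolation=cv2.INTER_CUBIC)]))
E
```

```text
{'clock': 5.3, 'qpos': array([-0.391,  0.444,  1.777,  0.   ,  0.921, -0.617]), 'qvel': array([ 0.001,  0.017,  0.008, -0.001,  0.001,  0.   ]), 'joint_efforts': array([  0.   , -63.765, -30.113,  -0.05 ,   0.044,  -0.001]), 'eef_pos': array([ 557.007, -228.119,  118.455]), 'tcp_rot': array([-3.141, -0.   ,  1.797]), 'contact_force': array([-0.519, -0.14 , -2.329]), 'wrist_torque': array([ 0.027, -0.045, -0.018]), 'opening': 0.03692716947624817}
```

View pics/lift.png

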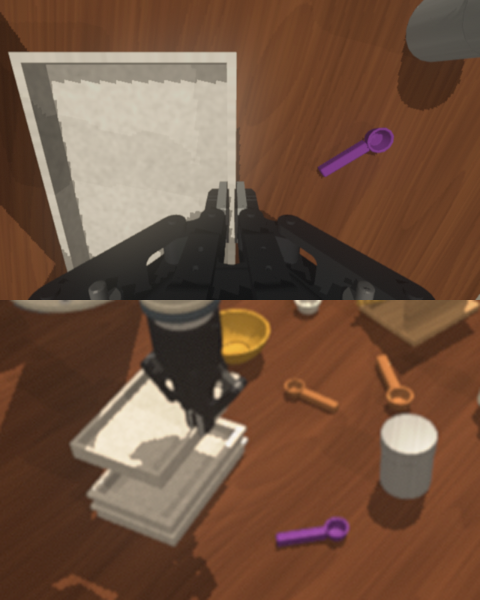

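```bash
cat >> h.py <<'E'
O=np.array([499,274.5,30.]); YAW=-12.16
RD=R.from_euler("z",YAW,degrees=True)*R.from_euler("y",-35,degrees=True)
def D(d): return RD.apply(d)+O
def inD(p): return RD.inv().apply(np.array(p)-O)
# tool rot: y_tool=+deck x, z_tool=-deck z, x_tool=deck y
RT=RD*R.from_matrix(np.array([[0,1,0],[1,0,0],[0,0,-1.]]))
E
python3 - <<'E'
from h import *
np.set_printoptions(precision=1,suppress=True)
s=sense(); y=np.radians(12.7); ex=np.array([np.cos(y),np.sin(y),0]); ey=np.array([-ex[1],ex[0],0])
c=np.array([500.6,-241.7,133])+np.array(s["eef_pos"])-[557.7,-228.5,118.5]
c[2]=133
for a,b in((-60,90),(60,90)):
    print(proj("wrist",c+a*ex+b*ey), "droop5deg",proj("wrist",c+57.5*ex+b*ey+R.from_rotvec(-np.radians(5)*ey).apply((a-57.5)*ex)))
print(RT.as_euler("xyz",degrees=True),D([147.5,0,60]),inD(s["eef_pos"]))
plan([557,-150,210],[180,0,102.8],2)
E
```

```text
[ 5.2 68.1] droop5deg [29.6 71.2]
[311.8  69.7] droop5deg [311.8  69.6]
[145.    0.   77.8] [583.5 256.3 163.8] [ 183.1 -479.   -21.1]
[38.0, 8.9, -46.1] [-0.04, -0.03, 0.07]
[38.0, 8.9, -46.1] [-0.04, -0.03, 0.07]
```

Emit:
servo_tool:
  rows:
    - [0, [38, 9, -46], [0, 0, 0]]
    - [0, [38, 9, -46], [0, 0, 0]]
    - [0, [0, 0, 0], [0, 0, 0]]

```text
clock: 5.78
eef_pos: [559.6, -148.5, 213.5]
tcp_rot: [3.137, 0.002, 1.799]
contact_force: [0.6, -0.7, -2.0]
opening: 0.039
```

```bash
python3 - <<'E'
from h import *
print(sense()["eef_pos"],D([150,0,100]))
plan(D([150,0,100]),RT,10)
E
```

```text
[ 559.55224409 -148.50783192  213.51092906] [563.04521165 260.69973014 197.95166988]
[39.8, 9.6, 1.5] [-3.42, -0.77, 2.45]
[40.2, 7.8, 1.5] [-3.42, -0.77, 2.45]
[40.5, 6.0, 1.4] [-3.42, -0.77, 2.45]
[40.7, 4.2, 1.1] [-3.42, -0.77, 2.45]
[40.9, 2.4, 0.8] [-3.42, -0.77, 2.45]
[40.9, 0.6, 0.3] [-3.42, -0.77, 2.45]
[40.9, -1.2, -0.2] [-3.42, -0.77, 2.45]
[40.8, -2.9, -0.9] [-3.42, -0.77, 2.45]
[40.7, -4.5, -1.7] [-3.42, -0.77, 2.45]
[40.4, -6.1, -2.5] [-3.42, -0.77, 2.45]
```

Emit:
servo_tool:
  rows:
    - [0, [40, 9.5, 1.5], [-3.4, -0.8, 2.5]]
    - [0, [40, 8, 1.5], [-3.4, -0.8, 2.5]]
    - [0, [40.5, 6, 1.5], [-3.4, -0.8, 2.5]]
    - [0, [40.5, 4, 1], [-3.4, -0.8, 2.5]]
    - [0, [41, 2.5, 1], [-3.4, -0.8, 2.5]]
    - [0, [41, 0.5, 0], [-3.4, -0.8, 2.4]]
    - [0, [41, -1, 0], [-3.4, -0.8, 2.4]]
    - [0, [41, -3, -1], [-3.4, -0.8, 2.4]]

```text
clock: 6.78
eef_pos: [561.4, 175.7, 196.1]
tcp_rot: [2.661, 0.029, 1.44]
contact_force: [0.4, -1.1, -2.3]
opening: 0.04
```

Emit:
servo_tool:
  rows:
    - [0, [40.5, -4.5, -2], [-3.4, -0.8, 2.4]]
    - [0, [40.5, -6, -2.5], [-3.4, -0.8, 2.4]]
    - [0, [0, 0, 0], [0, 0, 0]]
    - [0, [0, 0, 0], [0, 0, 0]]

```text
clock: 7.28
eef_pos: [562.4, 255.1, 193.1]
tcp_rot: [2.544, 0.012, 1.357]
contact_force: [-0.1, -0.6, -2.5]
opening: 0.035
```

```bash
python3 - <<'E'
from h import *
s=sense(); print(s["qpos"],inD(s["eef_pos"]),s["contact_force"])
plan(D([150,0,40]),RT,3)
im=grab_frame("top"); 
a=cv2.resize(im[120:260,70:270],None,fx=3,fy=3,interpolation=cv2.INTER_CUBIC); cv2.imwrite("pics/hover.png",a)
E
```

```text
[ 0.67080276  0.25566553  2.02717883 -0.8371915   0.63655918  1.51517881] [147.6862694   -5.6127619   95.65353244] [-0.13431898 -0.61084047 -2.51356466]
[2.1, 1.0, 18.5] [-0.26, 0.21, 0.11]
[2.0, 0.9, 18.5] [-0.26, 0.21, 0.11]
[1.9, 0.9, 18.5] [-0.26, 0.21, 0.11]
```

View pics/hover.png

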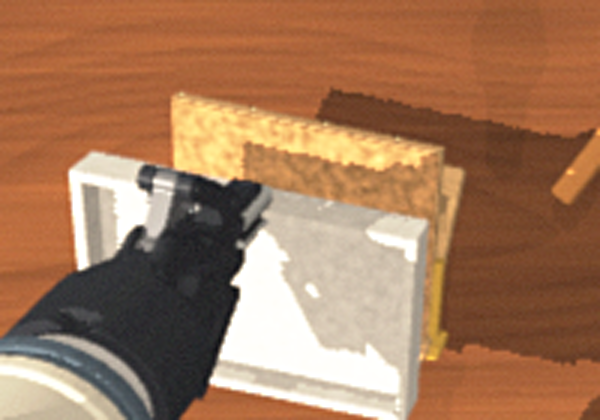

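```bash
python3 - <<'E'
from h import *
z=D([150,0,110])[2]
px=lambda p:np.array([70+(p[0]+.5)/3-.5,120+(p[1]+.5)/3-.5])
for p in((78,158),(428,222)): print(inD(ray("top",px(p),z)))
E
```

```text
[156.45019103  80.12359449 105.48352762]
[159.48250968 -99.84446432 103.36027524]
```

Emit:
servo_tool:
  rows:
    - [0, [2, 1, 18.5], [-0.2, 0.2, 0.1]]
    - [0, [2, 1, 18.5], [-0.2, 0.2, 0.1]]
    - [0, [2, 1, 18.5], [-0.2, 0.2, 0.1]]
    - [0, [0, 0, 0], [0, 0, 0]]
    - [0, [0, 0, 0], [0, 0, 0]]

```text
clock: 7.95
eef_pos: [597.7, 253.4, 151.1]
tcp_rot: [2.531, -0.002, 1.356]
contact_force: [0.1, -0.5, -2.1]
opening: 0.034
```

```bash
python3 - <<'E'
from h import *
s=sense(); print(inD(s["eef_pos"]),s["contact_force"])
plan(D([150,0,20]),RT,3)
E
```

```text
[1.52104308e+02 1.44338242e-01 4.12968598e+01] [ 0.05309076 -0.53308574 -2.11673067]
[-0.1, -0.7, 7.1] [-0.01, -0.01, -0.06]
[-0.1, -0.7, 7.1] [-0.01, -0.01, -0.06]
[-0.1, -0.7, 7.1] [-0.01, -0.01, -0.06]
```

Emit:
servo_tool:
  rows:
    - [0, [2, 0, 8], [0, 0, 0]]
    - [0, [2, 0, 8], [0, 0, 0]]
    - [0, [0, 0, 5], [0, 0, 0]]
    - [0, [0, 0, 3], [0, 0, 0]]
    - [0, [0, 0, 2], [0, 0, 0]]
    - [0, [0, 0, 0], [0, 0, 0]]

```text
clock: 8.7
eef_pos: [613.1, 255.2, 129.4]
tcp_rot: [2.531, -0.002, 1.358]
contact_force: [-0.1, 0.1, -1.9]
opening: 0.039
```

Emit:
servo_tool:
  rows:
    - [0, [0, 0, 2], [0, 0, 0]]
    - [0, [0, 0, 1], [0, 0, 0]]
    - [0, [0, 0, 1], [0, 0, 0]]
    - [0, [0, 0, 0], [0, 0, 0]]

```text
clock: 9.2
eef_pos: [615.3, 254.7, 126.2]
tcp_rot: [2.531, -0.003, 1.358]
contact_force: [-0.5, -0.1, -2.2]
opening: 0.036
```

Emit:
servo_tool:
  rows:
    - [0, [0, 0, 1], [0, 0, 0]]
    - [0, [0, 0, 1], [0, 0, 0]]
    - [0, [0, 0, 1], [0, 0, 0]]
    - [0, [0, 0, 0], [0, 0, 0]]

```text
clock: 9.7
eef_pos: [616.6, 254.6, 125.1]
tcp_rot: [2.53, -0.003, 1.357]
contact_force: [-16.8, 0.8, 18.7]
opening: 0.032
```

```bash
python3 - <<'E'
from h import *
s=sense(); print(inD(s["eef_pos"]),s["contact_force"],RD.inv().apply(s["contact_force"]))
E
```

```text
[152.17311603   5.31265739   9.60138034] [-16.84040762   0.82488698  18.65236712] [-2.92911623 -2.74092439 24.82132506]
```

Emit:
servo_tool:
  rows:
    - [0, [0, 0, -1], [0, 0, 0]]
    - [0, [0, -2, 0], [0, 0, 0]]
    - [0, [0, -2, 0], [0, 0, 0]]
    - [0, [0, -2, 0], [0, 0, 0]]
    - [0, [0, -2, 0], [0, 0, 0]]
    - [0, [0, 0, 0], [0, 0, 0]]

```text
clock: 10.45
eef_pos: [611.7, 256.6, 122.0]
tcp_rot: [2.528, -0.004, 1.358]
contact_force: [1.0, -1.7, 8.7]
opening: 0.034
```

```bash
cat >f.py <<'E'
from h import *
np.set_printoptions(precision=1,suppress=True)
s=sense(); print(s["clock"],inD(s["eef_pos"]),RD.inv().apply(s["contact_force"]),s["opening"]*85.4)
E
python3 f.py
```

```text
10.45 [146.1   6.3  10. ] [ 6.  -1.4  6.3] 2.9036208051812844
```

Emit:
servo_tool:
  rows:
    - [0, [0, -2, 0], [0, 0, 0]]
    - [0, [0, -1.5, 0], [0, 0, 0]]
    - [0, [0, -1.5, 0], [0, 0, 0]]
    - [0, [0, 0, 0], [0, 0, 0]]

```text
clock: 10.95
eef_pos: [607.8, 257.6, 119.2]
tcp_rot: [2.528, -0.004, 1.358]
contact_force: [0.7, 0.2, 9.2]
opening: 0.039
```

```bash
python3 f.py
```

```text
10.95 [141.2   6.4  10. ] [5.8 0.3 7.1] 3.369789527275084
```

Emit:
servo_tool:
  rows:
    - [0, [0, -1.5, 0], [0, 0, 0]]
    - [0, [0, -1, 0], [0, 0, 0]]
    - [0, [0, 0, 0], [0, 0, 0]]

```text
clock: 11.32
eef_pos: [605.9, 258.0, 117.8]
tcp_rot: [2.528, -0.004, 1.358]
contact_force: [0.6, -0.9, 9.0]
opening: 0.037
```

```bash
python3 f.py
```

```text
11.325 [138.8   6.4  10. ] [ 5.8 -0.7  6.9] 3.1900801195842687
```

Emit:
servo_tool:
  rows:
    - [0, [0, -0.8, 0], [0, 0, 0]]
    - [0, [0, -0.7, 0], [0, 0, 0]]
    - [0, [0, 0, 0], [0, 0, 0]]

```text
clock: 11.7
eef_pos: [604.7, 258.3, 116.9]
tcp_rot: [2.528, -0.004, 1.358]
contact_force: [-0.3, -0.3, 9.1]
opening: 0.038
```

```bash
cat >>f.py <<'E'
import sys
if len(sys.argv)>1:
    im=grab_frame("top"); cv2.imwrite("pics/"+sys.argv[1],cv2.resize(im[180:250,100:240],None,fx=5,fy=5,interpolation=cv2.INTER_CUBIC))
E
python3 f.py slide.png
```

```text
11.7 [137.3   6.4  10. ] [ 5.1 -0.3  7.6] 3.2440223582511365
```

View pics/slide.png

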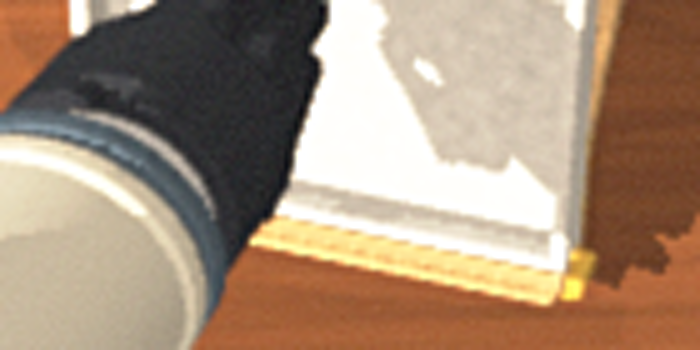

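The crop shows the tray's lower rim running from about (275,213) to (560,272), parallel to the lip and very close to it.

```bash
python3 - <<'E'
from h import *
# intersect ray with plane deck z=h
def rd(p,h):
    q=np.array([100+(p[0]+.5)/5-.5,180+(p[1]+.5)/5-.5]); a=inD(ray("top",q,0)); b=inD(ray("top",q,200)); return a+(b-a)*(h-a[2])/(b[2]-a[2])
for p in((280,214),(400,240),(555,270)): print("rim",rd(p,22))
for p in((300,250),(400,272),(555,302)): print("lip outer lower edge",rd(p,0),rd(p,10))
E
```

```text
rim [18.98746152 22.31007873 22.        ]
rim [ 18.24724149 -22.61741212  22.        ]
rim [ 18.92605305 -80.69521414  22.        ]
lip outer lower edge [-13.59213821  23.68758086   0.        ] [-5.46076849 19.67325194 10.        ]
lip outer lower edge [-14.40899961 -15.365852     0.        ] [ -6.26560113 -18.80509649  10.        ]
lip outer lower edge [-13.70638901 -75.93730901   0.        ] [ -5.57333688 -78.48460371  10.        ]
```

Emit:
servo_tool:
  rows:
    - [0, [0, -0.7, 0], [0, 0, 0]]
    - [0, [0, -0.5, 0], [0, 0, 0]]
    - [0, [0, 0, 0], [0, 0, 0]]

```text
clock: 12.12
eef_pos: [603.7, 258.5, 116.3]
tcp_rot: [2.528, -0.004, 1.358]
contact_force: [1.9, -0.1, 8.3]
opening: 0.037
```

```bash
python3 f.py
```

```text
12.125 [136.1   6.4  10. ] [6.3 0.3 5.7] 3.124892569489071
```

Emit:
servo_tool:
  rows:
    - [0, [0, -0.7, 0], [0, 0, 0]]
    - [0, [0, -0.7, 0], [0, 0, 0]]
    - [0, [0, 0, 0], [0, 0, 0]]

```text
clock: 12.5
eef_pos: [602.6, 258.8, 115.5]
tcp_rot: [2.528, -0.004, 1.358]
contact_force: [1.2, -0.1, 8.9]
opening: 0.039
```

```bash
python3 f.py
```

```text
12.5 [134.7   6.5  10. ] [6.1 0.1 6.6] 3.3036251343911034
```

Emit:
servo_tool:
  rows:
    - [0, [0, -0.6, 0], [0, 0, 0]]
    - [0, [0, -0.6, 0], [0, 0, 0]]
    - [0, [0, 0, 0], [0, 0, 0]]

```text
clock: 12.88
eef_pos: [601.7, 259.0, 114.8]
tcp_rot: [2.528, -0.004, 1.358]
contact_force: [2.1, 0.4, 8.6]
opening: 0.037
```

```bash
python3 f.py
```

```text
12.875 [133.5   6.5  10. ] [6.5 0.8 6. ] 3.119598440678306
```

Emit:
servo_tool:
  rows:
    - [0, [0, -0.6, 0], [0, 0, 0]]
    - [0, [0, -0.6, 0], [0, 0, 0]]
    - [0, [0, 0, 0], [0, 0, 0]]

```text
clock: 13.25
eef_pos: [600.7, 259.2, 114.1]
tcp_rot: [2.527, -0.004, 1.358]
contact_force: [1.0, 0.3, 8.4]
opening: 0.039
```

```bash
python3 f.py
```

```text
13.25 [132.3   6.5  10. ] [5.6 0.6 6.4] 3.3446387523624277
```

Emit:
servo_tool:
  rows:
    - [0, [0, -0.5, 0], [0, 0, 0]]
    - [0, [0, -0.5, 0], [0, 0, 0]]
    - [0, [0, 0, 0], [0, 0, 0]]

```text
clock: 13.62
eef_pos: [600.0, 259.4, 113.6]
tcp_rot: [2.527, -0.004, 1.358]
contact_force: [1.5, -0.3, 8.8]
opening: 0.033
```

```bash
python3 f.py
```

```text
13.625 [131.4   6.5  10. ] [ 6.3 -0.   6.3] 2.820438452656676
```

Emit:
servo_tool:
  rows:
    - [0, [0, -0.7, 0], [0, 0, 0]]
    - [0, [0, -0.7, 0], [0, 0, 0]]
    - [0, [0, 0, 0], [0, 0, 0]]

```text
clock: 14.0
eef_pos: [598.8, 259.7, 112.8]
tcp_rot: [2.527, -0.005, 1.358]
contact_force: [0.7, 0.2, 9.2]
opening: 0.038
```

```bash
python3 f.py
```

```text
14.0 [130.    6.5  10. ] [5.8 0.3 7.2] 3.2142227107684613
```

Emit:
servo_tool:
  rows:
    - [0, [0, -0.7, 0], [0, 0, 0]]
    - [0, [0, -0.7, 0], [0, 0, 0]]
    - [0, [0, 0, 0], [0, 0, 0]]

```text
clock: 14.38
eef_pos: [597.7, 259.9, 111.9]
tcp_rot: [2.527, -0.004, 1.358]
contact_force: [1.6, 0.4, 8.4]
opening: 0.039
```

```bash
python3 f.py
```

```text
14.375 [128.6   6.5  10. ] [6.  0.7 6. ] 3.3046434412420367
```

Emit:
servo_tool:
  rows:
    - [0, [0, -0.8, 0], [0, 0, 0]]
    - [0, [0, -0.7, 0], [0, 0, 0]]
    - [0, [0, 0, 0], [0, 0, 0]]

```text
clock: 14.75
eef_pos: [596.5, 260.1, 111.0]
tcp_rot: [2.527, -0.004, 1.358]
contact_force: [0.8, -0.2, 8.7]
opening: 0.036
```

```bash
python3 f.py
```

```text
14.75 [127.    6.5  10. ] [ 5.6 -0.1  6.6] 3.1121418028563745
```

Emit:
servo_tool:
  rows:
    - [0, [0, -0.8, 0], [0, 0, 0]]
    - [0, [0, -0.7, 0], [0, 0, 0]]
    - [0, [0, 0, 0], [0, 0, 0]]

```text
clock: 15.12
eef_pos: [595.9, 260.3, 110.7]
tcp_rot: [2.526, -0.004, 1.358]
contact_force: [3.9, -1.8, 9.8]
opening: 0.041
```

```bash
python3 f.py seat.png
```

```text
15.125 [126.3   6.5  10. ] [ 9.  -0.9  5.6] 3.528053871746457
```

View pics/seat.png

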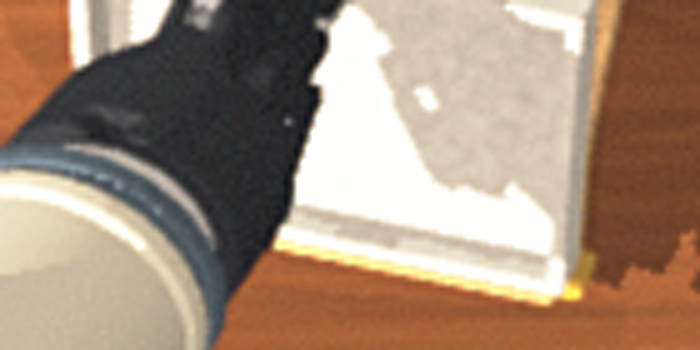

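The lip is now nearly covered by the rim, only a sliver visible from (280,245) to (550,300). The force rose while the motion fell short, so contact has begun. One more small nudge.

Emit:
servo_tool:
  rows:
    - [0, [0, -0.6, 0], [0, 0, 0]]
    - [0, [0, 0, 0], [0, 0, 0]]
    - [0, [0, 0, 0], [0, 0, 0]]

```text
clock: 15.55
eef_pos: [595.9, 260.3, 110.6]
tcp_rot: [2.526, -0.004, 1.358]
contact_force: [6.4, -1.9, 8.7]
opening: 0.034
```

```bash
python3 f.py
```

```text
15.55 [126.3   6.5  10. ] [10.4 -0.5  3.3] 2.89181939309533
```

Emit:
servo_tool:
  rows:
    - [0, [0, -0.5, 0], [0, 0, 0]]
    - [0, [0, 0, 0], [0, 0, 0]]
    - [10, [0, 0, 0], [0, 0, 0]]
    - [20, [0, 0, 0], [0, 0, 0]]
    - [30, [0, 0, 0], [0, 0, 0]]
    - [30, [0, 0, 0], [0, 0, 0]]
    - [30, [0, 0, 0], [0, 0, 0]]

```text
clock: 16.42
eef_pos: [592.3, 259.7, 107.2]
tcp_rot: [2.531, -0.002, 1.358]
contact_force: [0.5, -0.1, -0.1]
opening: 0.355
```

```bash
python3 f.py
```

```text
16.425 [121.5   5.2   9.2] [ 0.3 -0.  -0.4] 30.342797662821717
```

Emit:
servo_tool:
  rows:
    - [30, [0, -4, 0], [0, 0, 0]]
    - [30, [0, -3, 0], [0, 0, 0]]
    - [30, [0, -2, 0], [0, 0, 0]]
    - [30, [0, -1, 0], [0, 0, 0]]
    - [30, [0, 0, 0], [0, 0, 0]]

```text
clock: 17.05
eef_pos: [585.9, 261.3, 103.0]
tcp_rot: [2.528, -0.002, 1.357]
contact_force: [6.0, -4.2, 3.9]
opening: 0.352
```

```bash
python3 f.py
```

```text
17.05 [113.7   5.4   9.5] [ 7.8 -2.8 -0.7] 30.09646591599888
```

Emit:
servo_tool:
  rows:
    - [30, [0, 6, 0], [0, 0, 0]]
    - [30, [0, 6, 0], [0, 0, 0]]
    - [30, [0, 0, -10], [0, 0, 0]]
    - [30, [0, 0, -20], [0, 0, 0]]
    - [40, [0, 0, -45], [0, 0, 0]]
    - [50, [0, 0, -55], [0, 0, 0]]
    - [50, [0, 0, 0], [0, 0, 0]]

```text
clock: 17.92
eef_pos: [520.6, 276.6, 218.9]
tcp_rot: [2.528, -0.008, 1.359]
contact_force: [0.3, 0.0, -0.2]
opening: 0.583
```

```bash
python3 - <<'E'
from h import *
np.set_printoptions(precision=1,suppress=True)
s=sense(); print(s["clock"],inD(s["eef_pos"]),s["eef_pos"],s["contact_force"])
a=grab_frame("wrist"); cv2.imwrite("pics/w2.png",a)
c=[proj("wrist",D([8.7+x,y,22])) for x,y in((0,90),(0,-90),(120,90),(120,-90))]; print(c)
m=trace("top","scoop") if grab_frame("top") is not None else 0
for b in m:
    p=np.argwhere(b["mask"])[:,::-1].mean(0); print(b["conf"],p,b["mask"].sum())
plan([545,-20,180],[180,0,90],10)
E
```

```text
17.925 [125.3   6.6 142.9] [520.6 276.6 218.9] [ 0.3  0.  -0.2]
[array([166.9,  98.3]), array([192. , 288.8]), array([312.6,  97.9]), array([312.3, 288.5])]
0.95 [224.  290.4] 770
0.85 [275.2 161. ] 602
0.78 [321.  204.4] 334
[-28.3, 5.1, 7.7] [3.48, 0.36, -1.19]
[-28.5, 4.9, 7.2] [3.48, 0.36, -1.19]
[-28.6, 4.8, 6.8] [3.48, 0.36, -1.19]
[-28.7, 4.6, 6.3] [3.48, 0.36, -1.19]
[-28.9, 4.4, 5.8] [3.48, 0.36, -1.19]
[-29.0, 4.1, 5.4] [3.48, 0.36, -1.19]
[-29.1, 3.8, 5.0] [3.48, 0.36, -1.19]
[-29.2, 3.5, 4.6] [3.48, 0.36, -1.19]
[-29.3, 3.2, 4.2] [3.48, 0.36, -1.19]
[-29.4, 2.8, 3.8] [3.48, 0.36, -1.19]
```

View pics/w2.png

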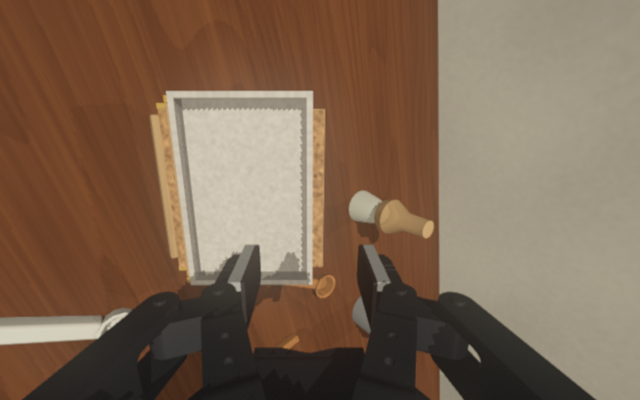

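The tray sits flat on the deck, with corners at (167,92), (313,92), (313,284) and (189,284). It is centred between the cork ends at (325,110) and (322,267). Next is the scoop.

```bash
python3 - <<'E'
from h import *
plan([540,-15,170],[180,0,180],12)
E
```

```text
[-23.3, 3.4, 6.8] [2.1, 2.58, -8.22]
[-23.8, 0.2, 5.7] [2.1, 2.58, -8.22]
[-23.8, -3.0, 4.7] [2.1, 2.58, -8.22]
[-23.4, -6.3, 3.8] [2.1, 2.58, -8.22]
[-22.4, -9.4, 3.0] [2.1, 2.58, -8.22]
[-20.9, -12.5, 2.5] [2.1, 2.58, -8.22]
[-19.0, -15.2, 2.1] [2.1, 2.58, -8.22]
[-16.8, -17.8, 1.9] [2.1, 2.58, -8.22]
[-14.1, -19.9, 1.9] [2.1, 2.58, -8.22]
[-11.2, -21.7, 2.0] [2.1, 2.58, -8.22]
[-8.1, -23.0, 2.4] [2.1, 2.58, -8.22]
[-4.9, -23.8, 3.0] [2.1, 2.58, -8.22]
```

Emit:
servo_tool:
  rows:
    - [50, [-23, 3.5, 7], [2.1, 2.6, -8.2]]
    - [50, [-24, 0, 5.5], [2.1, 2.6, -8.2]]
    - [50, [-24, -3, 4.5], [2.1, 2.6, -8.2]]
    - [50, [-23, -6, 4], [2.1, 2.6, -8.2]]
    - [50, [-22, -9.5, 3], [2.1, 2.6, -8.2]]
    - [50, [-21, -12.5, 2.5], [2.1, 2.6, -8.2]]
    - [50, [-19, -15, 2], [2.1, 2.6, -8.2]]
    - [50, [-17, -18, 2], [2.1, 2.6, -8.2]]

```text
clock: 19.08
eef_pos: [516.4, 111.8, 183.3]
tcp_rot: [2.892, 0.138, 2.35]
contact_force: [0.2, 0.1, -0.3]
opening: 0.589
```

Emit:
servo_tool:
  rows:
    - [50, [-14, -20, 2], [2.1, 2.6, -8.2]]
    - [50, [-11, -22, 2], [2.1, 2.6, -8.2]]
    - [50, [-8, -23, 2.5], [2.1, 2.6, -8.2]]
    - [50, [-5, -24, 3], [2.1, 2.6, -8.2]]
    - [50, [0, 0, 0], [0, 0, 0]]
    - [50, [0, 0, 0], [0, 0, 0]]

```text
clock: 19.82
eef_pos: [504.0, 17.6, 164.8]
tcp_rot: [3.096, 0.042, 2.937]
contact_force: [-0.7, 0.4, 0.8]
opening: 0.585
```

```bash
python3 - <<'E'
from h import *
np.set_printoptions(precision=1,suppress=True)
s=sense(); print(s["clock"],s["qpos"],s["eef_pos"],np.degrees(s["tcp_rot"]))
a=grab_frame("wrist"); cv2.imwrite("pics/w3.png",a)
for b in trace("wrist","scoop"):
    p=np.argwhere(b["mask"])[:,::-1].astype(np.float32); r=cv2.minAreaRect(p); print(b["conf"],r,len(p))
E
```

```text
19.825 [ 0.   0.2  2.   0.   0.9 -1.4] [504.   17.6 164.8] [177.4   2.4 168.3]
0.88 ((167.8015899658203, 365.757568359375), (57.812007904052734, 23.81578254699707), 14.676392555236816) 388
0.62 ((438.3141784667969, 29.787607192993164), (49.42361831665039, 62.99349594116211), 3.814074993133545) 2343
0.61 ((285.6211853027344, 217.25213623046875), (75.4543228149414, 27.291988372802734), 60.75117874145508) 1169
0.29 ((441.4000244140625, 379.20001220703125), (56.39999008178711, 10.79999828338623), 53.13010025024414) 270
```

View pics/w3.png

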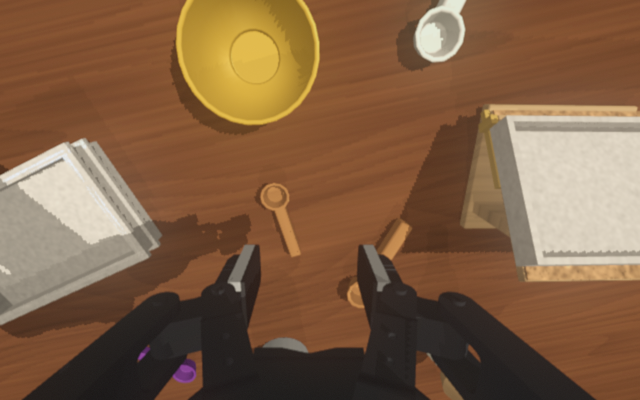

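Wrist view: the scoop's cup centre is at (274,196) and its handle end at (296,254). The tray is still well seated on the stand at right.

```bash
python3 - <<'E'
from h import *
np.set_printoptions(precision=1,suppress=True)
cup=ray("wrist",(274,196),14); end=ray("wrist",(295.5,254),10)
ax=(end-cup)[:2]; L=np.linalg.norm(ax); yaw=np.degrees(np.arctan2(ax[1],ax[0])); u=ax/L
print(cup,end,L,"expect 73",yaw)
g=(cup[:2]+36*u+end[:2]-37*u)/2; print("grip",g)
m=[b for b in trace("wrist","scoop")]
plan([*g,60],[180,0,180+yaw],4)
E
```

```text
[515.3 -12.6  14. ] [587.5  -6.   10. ] 72.50545334924729 expect 73 5.189602036712867
grip [550.9  -9.3]
[-11.7, -5.6, 26.7] [0.56, 0.71, -4.18]
[-11.6, -6.2, 26.6] [0.56, 0.71, -4.18]
[-11.4, -6.7, 26.5] [0.56, 0.71, -4.18]
[-11.2, -7.3, 26.5] [0.56, 0.71, -4.18]
```

Emit:
servo_tool:
  rows:
    - [45, [-11.5, -5.5, 26.5], [0.6, 0.7, -4.2]]
    - [40, [-11.5, -6, 26.5], [0.6, 0.7, -4.2]]
    - [40, [-11.5, -7, 26.5], [0.6, 0.7, -4.2]]
    - [40, [-11, -7.5, 26.5], [0.5, 0.7, -4.2]]
    - [40, [0, 0, 0], [0, 0, 0]]
    - [40, [0, 0, 0], [0, 0, 0]]

```text
clock: 20.72
eef_pos: [550.6, -9.6, 61.1]
tcp_rot: [-3.141, 0.0, -3.05]
contact_force: [0.2, -1.1, 0.4]
opening: 0.473
```

```bash
python3 - <<'E'
from h import *
np.set_printoptions(precision=1,suppress=True)
s=sense(); print(s["clock"],s["eef_pos"],np.degrees(s["tcp_rot"]))
plan([550.9,-9.3,3],[180,0,185.2],4)
E
```

```text
20.725 [550.6  -9.6  61.1] [-179.9    0.  -174.8]
[-0.1, 0.1, 14.5] [-0.01, 0.01, 0.01]
[-0.1, 0.1, 14.5] [-0.01, 0.01, 0.01]
[-0.1, 0.1, 14.5] [-0.01, 0.01, 0.01]
[-0.1, 0.1, 14.5] [-0.01, 0.01, 0.01]
```

Emit:
servo_tool:
  rows:
    - [40, [0, 0, 20], [0, 0, 0]]
    - [40, [0, 0, 20], [0, 0, 0]]
    - [35, [0, 0, 10], [0, 0, 0]]
    - [30, [0, 0, 5], [0, 0, 0]]
    - [30, [0, 0, 3], [0, 0, 0]]
    - [0, [0, 0, 0], [0, 0, 0]]
    - [0, [0, 0, 0], [0, 0, 0]]
    - [0, [0, 0, 0], [0, 0, 0]]
  force: 40

```text
clock: 21.72
eef_pos: [551.2, -10.2, 2.9]
tcp_rot: [-3.14, 0.001, -3.049]
contact_force: [-1.6, 0.4, 4.4]
opening: 0.127
```

Emit:
servo_tool:
  rows:
    - [0, [0, 0, 0], [0, 0, 0]]
    - [0, [0, 0, 0], [0, 0, 0]]
    - [0, [0, 0, 0], [0, 0, 0]]

```text
clock: 22.1
eef_pos: [551.2, -10.2, 2.9]
tcp_rot: [-3.14, 0.001, -3.049]
contact_force: [-0.3, 0.5, 5.7]
opening: 0.125
```

```bash
python3 f.py; python3 -c "
from h import *
s=sense();print(s['eef_pos'],s['contact_force'])"
```

```text
22.1 [  75.4 -267.3  -85.8] [2.9 0.4 4.9] 10.664715844262235
[551.1640416  -10.15624357   2.92052507] [-0.32295423  0.45835466  5.67526203]
```

Emit:
servo_tool:
  rows:
    - [0, [0, 0, -5], [0, 0, 0]]
    - [0, [0, 0, -20], [0, 0, 0]]
    - [0, [0, 0, -45], [0, 0, 0]]
    - [0, [0, 0, -55], [0, 0, 0]]
    - [0, [0, 0, -55], [0, 0, 0]]
    - [0, [0, 0, 0], [0, 0, 0]]
    - [0, [0, 0, 0], [0, 0, 0]]

```text
clock: 22.98
eef_pos: [550.3, -10.0, 182.2]
tcp_rot: [-3.14, -0.0, -3.049]
contact_force: [-0.6, -0.3, -1.1]
opening: 0.123
```

```bash
cat >> h.py <<'E'
RT2=RD*R.from_matrix(np.diag([-1.,1,-1]))
E
python3 - <<'E'
from h import *
np.set_printoptions(precision=1,suppress=True)
s=sense(); print(s["clock"],s["eef_pos"],s["opening"]*85.4,D([76,0,90]))
plan(D([76,0,90]),RT2,14)
E
```

```text
22.975 [550.3 -10.  182.2] 10.509033588645625 [509.4 272.3 147.3]
[1.0, 20.3, 2.5] [0.38, -2.48, 1.21]
[1.6, 20.3, 2.3] [0.38, -2.48, 1.21]
[2.1, 20.3, 2.1] [0.38, -2.48, 1.21]
[2.6, 20.3, 1.8] [0.38, -2.48, 1.21]
[3.1, 20.2, 1.6] [0.38, -2.48, 1.21]
[3.6, 20.2, 1.3] [0.38, -2.48, 1.21]
[4.1, 20.1, 1.0] [0.38, -2.48, 1.21]
[4.5, 20.0, 0.7] [0.38, -2.48, 1.21]
[5.0, 19.9, 0.3] [0.38, -2.48, 1.21]
[5.4, 19.8, -0.0] [0.38, -2.48, 1.21]
[5.8, 19.7, -0.4] [0.38, -2.48, 1.21]
[6.2, 19.5, -0.8] [0.38, -2.48, 1.21]
[6.6, 19.4, -1.2] [0.38, -2.48, 1.21]
[6.9, 19.3, -1.6] [0.38, -2.48, 1.21]
```

Emit:
servo_tool:
  rows:
    - [0, [1, 20, 2], [0.4, -2.5, 1.2]]
    - [0, [1.5, 20.5, 2], [0.4, -2.5, 1.2]]
    - [0, [2, 20.5, 2], [0.4, -2.5, 1.2]]
    - [0, [2.5, 20.5, 2], [0.4, -2.5, 1.2]]
    - [0, [3, 20, 1.5], [0.4, -2.5, 1.2]]
    - [0, [3.5, 20, 1.5], [0.4, -2.5, 1.2]]
    - [0, [4, 20, 1], [0.4, -2.5, 1.2]]
    - [0, [4.5, 20, 0.5], [0.4, -2.5, 1.2]]

```text
clock: 23.98
eef_pos: [526.5, 151.2, 160.9]
tcp_rot: [-3.112, 0.35, 3.07]
contact_force: [0.6, -0.4, -0.9]
opening: 0.126
```

Emit:
servo_tool:
  rows:
    - [0, [5, 20, 0.5], [0.4, -2.5, 1.2]]
    - [0, [5.5, 20, 0], [0.4, -2.5, 1.2]]
    - [0, [6, 19.5, -0.5], [0.4, -2.5, 1.2]]
    - [0, [6, 19.5, -1], [0.4, -2.4, 1.2]]
    - [0, [6.5, 19.5, -1], [0.4, -2.4, 1.2]]
    - [0, [7, 19, -1.5], [0.3, -2.4, 1.2]]
    - [0, [0, 0, 0], [0, 0, 0]]
    - [0, [0, 0, 0], [0, 0, 0]]

```text
clock: 24.98
eef_pos: [509.6, 271.0, 146.2]
tcp_rot: [-3.134, 0.609, 2.936]
contact_force: [0.3, 0.1, -0.4]
opening: 0.125
```

```bash
python3 f.py; python3 - <<'E'
from h import *
np.set_printoptions(precision=1,suppress=True)
print(sense()["qpos"])
cv2.imwrite("pics/w4.png",grab_frame("wrist"))
for b in trace("wrist","scoop")[:3]:
    p=np.argwhere(b["mask"])[:,::-1].astype(np.float32); print(b["conf"],cv2.minAreaRect(p),len(p))
plan(D([76,0,40]),RT2)
E
```

```text
24.975 [75.7 -1.2 88.8] [-0.   0.2 -0.5] 10.679257226263733
[ 0.8  0.3  2.1 -1.   0.6  0.2]
0.88 ((34.69656753540039, 260.2714538574219), (70.50326538085938, 14.772112846374512), 9.090276718139648) 770
0.76 ((316.8800354003906, 245.1546173095703), (159.08824157714844, 63.760318756103516), 80.31121826171875) 5239
0.61 ((170.73782348632812, 206.85977172851562), (30.81039810180664, 63.60856628417969), 6.34019136428833) 1193
[0.7, 1.4, 49.1] [-0.19, -0.02, 0.22]
```

View pics/w4.png

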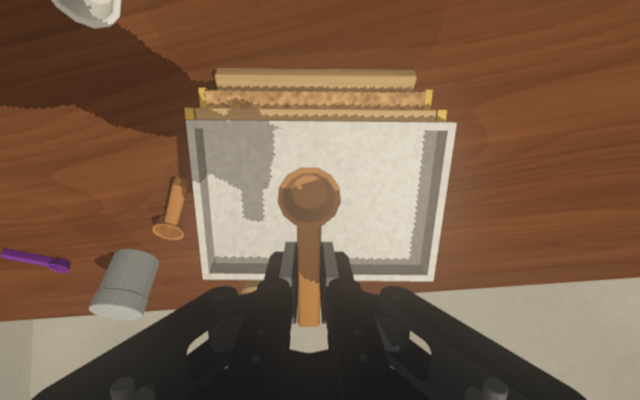

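The scoop is held straight along the slope, with its cup at (309,197). The tray is square, with its lower rim at row 122 and parallel to the lip. Lowering.

Emit:
servo_tool:
  rows:
    - [0, [0, 0, 20], [0, 0, 0]]
    - [0, [0, 1, 25], [0, 0, 0]]
    - [0, [0, 0, 15], [0, 0, 0]]
    - [0, [0, 0, 10], [0, 0, 0]]
    - [0, [0, 0, 4], [0, 0, 0]]
    - [0, [0, 0, 0], [0, 0, 0]]
    - [0, [0, 0, 0], [0, 0, 0]]

```text
clock: 25.95
eef_pos: [552.0, 263.9, 87.2]
tcp_rot: [-3.137, 0.612, 2.934]
contact_force: [0.8, 1.1, -0.1]
opening: 0.12
```

```bash
python3 f.py
```

```text
25.95 [77.1  0.8 15.9] [ 0.4  1.2 -0.4] 10.282272789035536
```

Emit:
servo_tool:
  rows:
    - [0, [0, 0, 3], [0, 0, 0]]
    - [0, [0, 0, 1.5], [0, 0, 0]]
    - [0, [0, 0, 0], [0, 0, 0]]

```text
clock: 26.32
eef_pos: [554.5, 263.2, 83.0]
tcp_rot: [-3.137, 0.611, 2.934]
contact_force: [-0.5, 0.6, -0.3]
opening: 0.126
```

```bash
python3 f.py
```

```text
26.325 [76.8  0.6 10.9] [-0.6  0.5  0.1] 10.797918932553824
```

Emit:
servo_tool:
  rows:
    - [0, [0, 0, 1], [0, 0, 0]]
    - [0, [0, 0, 1], [0, 0, 0]]
    - [0, [0, 0, 0], [0, 0, 0]]

```text
clock: 26.7
eef_pos: [554.9, 263.1, 82.5]
tcp_rot: [-3.137, 0.612, 2.934]
contact_force: [-19.2, 0.6, 21.0]
opening: 0.124
```

```bash
python3 f.py
```

```text
26.7 [76.9  0.7 10.3] [-3.5 -3.5 28.1] 10.624369624717202
```

Emit:
servo_tool:
  rows:
    - [0, [0, 0, -1.2], [0, 0, 0]]
    - [0, [2, 0, 0], [0, 0, 0]]
    - [0, [2, 0, 0], [0, 0, 0]]
    - [0, [2, 0, 0], [0, 0, 0]]
    - [0, [1, 0, 0], [0, 0, 0]]
    - [0, [0, 0, 0], [0, 0, 0]]

```text
clock: 27.45
eef_pos: [550.3, 264.7, 79.2]
tcp_rot: [-3.138, 0.613, 2.934]
contact_force: [-1.0, -0.9, 7.9]
opening: 0.122
```

```bash
python3 f.py
```

```text
27.45 [71.   1.2 10.4] [ 3.9 -1.1  7. ] 10.458486171730799
```

Emit:
servo_tool:
  rows:
    - [0, [1.5, 0, -0.2], [0, 0, 0]]
    - [0, [1, 0, 0], [0, 0, 0]]
    - [0, [1, 0, 0], [0, 0, 0]]
    - [0, [0, 0, 0], [0, 0, 0]]

```text
clock: 27.95
eef_pos: [546.6, 265.0, 76.7]
tcp_rot: [-3.137, 0.612, 2.934]
contact_force: [-0.4, 0.5, 5.6]
opening: 0.125
```

```bash
python3 f.py
```

```text
27.95 [66.5  0.7 10.4] [2.8 0.4 4.9] 10.63482865739524
```

Emit:
servo_tool:
  rows:
    - [0, [0.8, 0, 0], [0, 0, 0]]
    - [0, [0.7, 0, 0], [0, 0, 0]]
    - [0, [0, 0, 0], [0, 0, 0]]

```text
clock: 28.32
eef_pos: [545.4, 265.2, 75.8]
tcp_rot: [-3.137, 0.612, 2.934]
contact_force: [0.5, -0.1, 5.7]
opening: 0.122
```

```bash
python3 f.py
```

```text
28.325 [65.   0.7 10.4] [ 3.7 -0.   4.3] 10.410371019893837
```

Emit:
servo_tool:
  rows:
    - [0, [0.8, 0, 0], [0, 0, 0]]
    - [0, [0.7, 0, 0], [0, 0, 0]]
    - [0, [0, 0, 0], [0, 0, 0]]

```text
clock: 28.7
eef_pos: [544.4, 265.4, 75.1]
tcp_rot: [-3.137, 0.612, 2.934]
contact_force: [1.1, 0.6, 5.8]
opening: 0.126
```

```bash
python3 f.py
```

```text
28.7 [63.8  0.7 10.4] [4.1 0.8 4.3] 10.730708500180212
```

Emit:
servo_tool:
  rows:
    - [0, [0.8, 0, 0], [0, 0, 0]]
    - [0, [0.7, 0, 0], [0, 0, 0]]
    - [0, [0, 0, 0], [0, 0, 0]]

```text
clock: 29.08
eef_pos: [544.2, 265.6, 75.0]
tcp_rot: [-3.136, 0.614, 2.934]
contact_force: [4.2, -2.1, 6.7]
opening: 0.124
```

```bash
python3 f.py
```

```text
29.075 [63.5  0.8 10.4] [ 7.5 -1.2  2.9] 10.612379175723268
```

Emit:
servo_tool:
  rows:
    - [16, [0, 0, 0], [0, 0, 0]]
    - [22, [0, 0, 0], [0, 0, 0]]
    - [30, [0, 0, 0], [0, 0, 0]]
    - [30, [0, 0, 0], [0, 0, 0]]
    - [30, [0, 0, 0], [0, 0, 0]]
    - [30, [0, 0, -10], [0, 0, 0]]
    - [30, [0, 0, -20], [0, 0, 0]]
    - [30, [0, 0, -30], [0, 0, 0]]

```text
clock: 30.08
eef_pos: [508.4, 272.8, 123.5]
tcp_rot: [-3.136, 0.611, 2.934]
contact_force: [0.7, -0.1, 0.7]
opening: 0.35
```

Emit:
servo_tool:
  rows:
    - [30, [0, 0, -35], [0, 0, 0]]
    - [30, [0, 0, 0], [0, 0, 0]]
    - [30, [0, 0, 0], [0, 0, 0]]

```text
clock: 30.45
eef_pos: [489.6, 277.4, 151.8]
tcp_rot: [-3.137, 0.612, 2.934]
contact_force: [0.4, 0.4, 0.1]
opening: 0.35
```

```bash
python3 f.py; python3 -c "
from h import *
cv2.imwrite('pics/w5.png',cv2.resize(grab_frame('wrist')[90:340,160:480],None,fx=2,fy=2,interpolation=cv2.INTER_CUBIC))"
```

```text
30.45 [ 61.8   0.9 105.4] [ 0.3  0.5 -0.1] 29.894287362140116
```

View pics/w5.png

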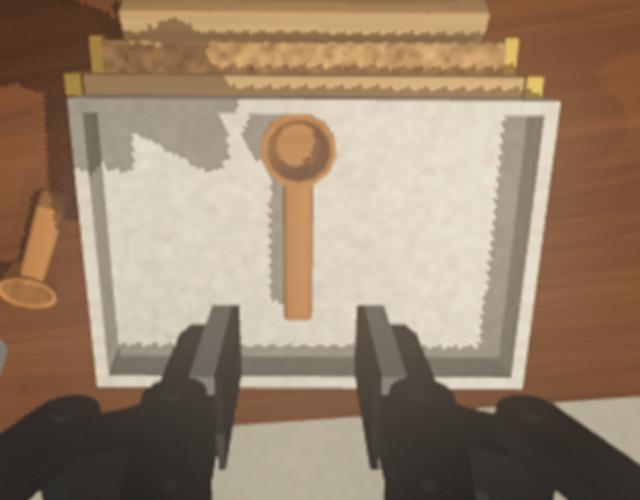

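The scoop lies straight up the slope, cup at (298,150) with its nose at row 114 against the lower wall. The tray rim, from (68,97) to (560,101), is parallel to the lip. Checking the nose gap numerically.

```bash
python3 - <<'E'
from h import *
np.set_printoptions(precision=1,suppress=True)
def rd(p,h):
    q=((p[0]+.5)/2-.5+160,(p[1]+.5)/2-.5+90); a=inD(ray("wrist",q,0)); b=inD(ray("wrist",q,200)); return a+(b-a)*(h-a[2])/(b[2]-a[2])
for p in((68,97),(560,101),(298,99),(97,387),(523,387)): print("rim",rd(p,22))
print("nose",rd((298,114),18),"end",rd((298,319),14),"cup edge",rd((262,150),18),rd((335,150),18))
print("lip outer top",rd((85,76),10),rd((525,78),10))
E
```

```text
rim [  8.7 -84.   22. ]
rim [ 9.3 97.3 22. ]
rim [ 9.   0.7 22. ]
rim [130.9 -84.8  22. ]
rim [129.8  97.5  22. ]
nose [15.   0.7 18. ] end [102.3   1.1  14. ] cup edge [ 28.8 -13.   18. ] [28.6 15.  18. ]
lip outer top [  1.9 -81.2  10. ] [ 1.9 87.8 10. ]
```

```bash
python3 -c "
from rig import *
print(sense()['clock']); sign_off()"
```

```text
30.5
the job is handed in; nothing more can be done
```

The tray is on the stand and the scoop is lying in it. Both are released, and I handed the job in at 30.5 s on the clock. I got no verdict back.

- **Tray:** I lifted it by its far long wall, lowered it onto the slope and slid it down until it touched the lip. The push was a few newtons by wrist force. After letting go I gave it one more nudge of about 8 N.
- **Scoop:** I picked up the small orange one and set it on the tray floor. I slid it down until the cup met the lower wall, felt as a small force rise, then let go.

**Last checks**, from a wrist picture taken after both were released:
- The tray is square to the lip within about 1°, and centred within about 3 mm.
- The tray's lower edge measured 9 mm up the slope from the origin. The lip's inner face measured about 10 mm, which agrees with contact within the error of the cameras.
- The scoop's nose is about 1 mm from the lower wall, its handle points straight up the slope, and the fingers are clear.

**Not confirmed:**
- The remaining contact force between tray and lip can't be read directly. I judged it from the push and the picture.
- The top camera first put the lip about 4 mm higher up the slope than touch did. I relied on touch.
- I did not measure the whisk, caddy and bowl again at the end. The planned paths kept clear of them.

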